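# Load the sample block and hold its cover over the posts

### The arm

A 7-joint arm with a two-finger parallel gripper is mounted at the origin on the work surface. World frame = base frame: x ahead of the robot, y to its left, z up, the work surface at z = 0. Lengths are in m, angles in rad, forces in N, time in s.
With the tool pointing down it reaches from about 0.35 to 0.775 m from the base axis. Payload 3.1 kg.
Tool frame: the origin (TCP) lies at the very end of the fingers, on their centre line; the grasp point (between the pads) lies 19 mm behind it; z points along the fingers, y is the line along which they close (so a half turn about z gives the same grasp; the last joint's range is limited). The gripper opens to 85 mm and grips with 20 to 120 N. Pads are 22 mm wide; open, the fingers measure 114 mm over their backs; the gripper's body (76 mm by 85 mm) begins 54 mm behind the grasp point. The pads swing forward as they close: fully open they stand 13 mm farther back than shut.
Start: joints at [-1.217, 0.311, 0.014, 1.512, -0.004, 1.319, -0.027], TCP at [0.212, 0.508, 0.231] pointing down, gripper open.
Joint ranges: [-2.7, 2.7], [-0.3, 1.91], [-1.27, 1.3], [0.12, 2.57], [-1.44, 4.58], [0.2, 2.03], [-3.05, 3.05]. Speed limits (rad/s): [2.79, 2.79, 3.14, 3.14, 3.14, 3.14, 3.14].

### API

Orientations are given as a 3x3 rotation matrix whose columns are the frame's x, y, z axes.
In Python, from station import arm gives the robot as it stands. The module is installed in compiled form; this text tells all that it offers.
- The arm moves only by the shell command python3 -m jog 'ROWS' [FORCE]. ROWS is JSON, a list that holds one entry, the list of rows, each a list of 7 numbers: the turn, a rotation vector about the tool's x, y, z scaled (see below), then the shift along the tool's x, y, z scaled (see below), then the closure, from 0 (fully open) to 1 (shut). In form: [[[wx, wy, wz, dx, dy, dz, gripper], ...]]. A call has 1 to 12 rows; each row is the pose to reach, as a shift and turn from the pose commanded when the call began, along the tool's axes at that moment, turning the shorter way round; what a row does not reach only later rows make up. The controller multiplies each number of a shift by 0.08 m and each number of a turn by pi rad. A row lasts 1/12 s, in which the tool goes at most 41.7 mm and 7.16 degrees, less where a joint would pass 70% of its speed; a pose out of reach is approached as far as the arm can. A call with a number of a shift or a turn outside -1 to 1 is refused whole. A call with a gripper value outside its range is refused whole. The fingers move at their own pace and stop on an object; FORCE is the grip in N (left out, the last holds). Time passes only in rows, so rows that repeat a pose let the fingers close. It gives the time, the measured TCP pose, the force, the opening and the grip force at its end, in the units of the state.
- arm.observe(): the state, without advancing time (a new reading comes with each control period).
- arm.read_camera(name): name is "scene" or "top" or "wrist"; returns a dict with "pixels" (480x640x3 uint8, red, green, blue), "vertical_fov" (degrees; the focal length in pixels is half the picture's height over the tangent of half this angle, whatever the lens; pixels are square), "cx", "cy" (the principal point, pixels), "k1" (the pictures are not rectified: a ray, as slopes to the right and down, at radius r is drawn at 1 + k1 r^2 times it, then the intrinsics apply), "world_from_camera" (4x4, takes a point from camera to world coordinates); the wrist camera has in their place "tool_from_camera" (4x4, takes a point from camera to tool coordinates, whose origin is the TCP and whose axes are the flange's). Camera axes: x right, y down, z forward; pixel columns grow to the right and rows downward; lengths in m; the calibration is good to about 2 mm. A picture is of the moment at which its call begins: read the wrist's pose just before it. There is no depth.
- arm.finish_job(): hands the job in; it is judged then, once.
The state is a dict: "t": time; "joint_positions": joint angles; "dq": joint speeds; "joint_efforts": joint torques, N m; "eef_pos": TCP position; "tool_rot": TCP orientation; "ft_force": force on the tool from outside, world axes, zero at the start; "moment": the same for the moment, N m; "grip_width": finger opening in m; "grasp_force": force on a finger pad.
Only numpy, scipy, OpenCV 4.12 (cv2) and the standard library are available. Lean on these libraries where they do the work, as an engineer would, in place of code of your own. Each camera call takes 0.05 s, during which the arm holds its last target. There are 200 camera calls.

### The job

Stand the two loose brown jars with white caps in the sample block, one upright in each of the two empty cells (marked by an orange pad) - set them down, do not drop them - and let go of them. Then lift the blue cover plate by its white handle and hold it level, hovering about 15 mm above the block's four posts and touching neither the block nor the jars, with its four corner holes lined up over the threaded holes in the posts, so that I can start the screws; either way round will do. Finish while still holding it there, and leave all the other things where they are.

Things in the scene. Friction and masses are not known exactly. Their poses are not given: they have to be found in the camera images.
- block: Fixed sample block, base 240 (its x) x 104 x 5 mm; on it a row along x of three cells (62 x 60 mm inside, centres x = -66, 0, 66, y = 0 mm), white walls to 30 mm above the bench, floor 5 mm above it. At the corners (x = +-110, y = +-42 mm) round steel posts, 16 mm wide, flat tops 95 mm above the bench, each with a dark 7 mm threaded hole. Origin: centre of underside, z up.
- pad_a: Round orange pad, 54 mm diameter, 2 mm thick, fixed on the floor of one empty cell of the block, at its centre; its top is 7 mm above the bench. Origin: centre of its underside.
- pad_b: The same orange pad in the other empty cell. Which of the three cells have the pads varies.
- jar_a: Loose brown jar with white screw cap and white label band, standing on the bench at the start, to be loaded; 40 mm diameter, 75 mm tall (brown body 40 mm wide up to 52 mm, then the screw cap 40 mm wide from 56 to 75 mm), about 0.13 kg. Origin: centre of its underside, z up its axis.
- jar_b: The other loose brown jar to be loaded, same as jar_a; 40 mm diameter, 75 mm tall (brown body 40 mm wide up to 52 mm, then the screw cap 40 mm wide from 56 to 75 mm), about 0.13 kg. Origin: centre of its underside, z up its axis.
- jar_in: Brown jar with white cap that already stands in the third cell, on its floor without a pad; stays there. 40 mm diameter, 75 mm tall (brown body 40 mm wide up to 52 mm, then the screw cap 40 mm wide from 56 to 75 mm), about 0.13 kg. Origin: centre of its underside, z up its axis.
- jar_blue: Pale jar with a blue cap standing among the loose brown jars; not to be loaded, stays there. 40 mm diameter, 75 mm tall (brown body 40 mm wide up to 52 mm, then the screw cap 40 mm wide from 56 to 75 mm), about 0.13 kg. Origin: centre of its underside, z up its axis.
- cover: Blue cover plate, lying flat on the bench at first: 240 (its x) x 104 x 5 mm, about 0.34 kg, mass centred. A round 11 mm through hole in each corner, at x = +-110, y = +-42 mm. In the middle a white D-handle, bar along x: 84 mm long, 14 mm wide (y), 21 to 43 mm above the underside, on 12 mm legs at x = +-36 mm. Origin: centre of the underside, z up.
- hole0 (a point): Centre of the cover's corner hole at x = 110, y = 42 mm in the cover's frame, on its underside.
- hole1 (a point): Centre of the cover's corner hole at x = 110, y = -42 mm in the cover's frame, on its underside.
- hole2 (a point): Centre of the cover's corner hole at x = -110, y = -42 mm in the cover's frame, on its underside.
- hole3 (a point): Centre of the cover's corner hole at x = -110, y = 42 mm in the cover's frame, on its underside.
- post0 (a point): Centre of the threaded hole on top of the block's post at x = 110, y = 42 mm in the block's frame, 95 mm above the bench.
- post1 (a point): Centre of the threaded hole on top of the block's post at x = 110, y = -42 mm in the block's frame, 95 mm above the bench.
- post2 (a point): Centre of the threaded hole on top of the block's post at x = -110, y = -42 mm in the block's frame, 95 mm above the bench.
- post3 (a point): Centre of the threaded hole on top of the block's post at x = -110, y = 42 mm in the block's frame, 95 mm above the bench.
- driver: Bystander: red-handled screwdriver, 190 mm long, lying on the bench along its own x, behind the jars. Origin: on its underside.
- flask: Bystander: clear round reagent bottle with blue cap, 70 mm diameter, 170 mm tall. Origin: centre of its underside.
- beaker: Bystander: white open beaker, 72 mm wide at the rim, 90 mm tall. Origin: centre of its underside.
- screw_dish: Bystander: small open steel dish with brass screws, 90 x 60 x 18 mm. Origin: centre of its underside.

How it is judged:
By the outcome, as a careful person would: the job done as asked, in the order asked, and still so for the second after the job is handed in, while the arm keeps its last pose, push and grip.
It also fails if it takes over 67 s, if anything falls off the work surface, if the arm or the gripper's body presses on something with over 40 N, if the wrist force passes 120 N, or if a joint passes its speed limit or range.

## Working session

There is one attempt and no reset: what is moved stays moved. The work goes in short steps, Python scripts to look and compute and a shell command to move; the robot and the scene stay as the last step left them, time stands still between calls to the robot, and variables do not carry over. Pictures are saved under pics/ and viewed, at most 10 in all, crops included, and the job is handed in when it is done.

```bash
mkdir -p pics; cat > h.py <<'E'
import numpy as np, cv2
from station import arm
def get(name,save=None):
    s=arm.observe(); c=arm.read_camera(name)
    if save: cv2.imwrite('pics/'+save,c['pixels'][:,:,::-1])
    T=np.array(c['world_from_camera']) if 'world_from_camera' in c else None
    if T is None:
        W=np.eye(4);W[:3,:3]=s['tool_rot'];W[:3,3]=s['eef_pos'];T=W@np.array(c['tool_from_camera'])
    c['T']=T; return c
def ray(c,uv):
    uv=np.atleast_2d(np.array(uv,float)); f=240/np.tan(np.radians(c['vertical_fov'])/2)
    d=(uv-[c['cx'],c['cy']])/f; x=d.copy()
    for _ in range(30): x=d/(1+c['k1']*(x**2).sum(1,keepdims=True))
    return c['T'][:3,3],np.c_[x,np.ones(len(x))]@c['T'][:3,:3].T
def onplane(c,uv,z):
    o,r=ray(c,uv); return o+r*((z-o[2])/r[:,2:])
E
python3 - <<'E'
from h import *
for n in('scene','top','wrist'):
    c=get(n,n+'1.png'); print(n,c['vertical_fov'],c['cx'],c['cy'],c['k1'],c['T'].round(3).tolist())
s=arm.observe();print({k:np.round(v,3).tolist() for k,v in s.items()})
E
```

```text
scene 42.969594106461514 313.64072148492903 237.15161293971505 -0.04559528824797111 [[-0.022, 0.87, -0.492, 1.376], [1.0, 0.023, -0.005, 0.031], [0.007, -0.492, -0.87, 1.451], [0.0, 0.0, 0.0, 1.0]]
top 49.3192376203151 327.790734445881 240.81325335727857 -0.02999416135158489 [[0.005, -0.994, 0.106, 0.457], [-1.0, -0.007, -0.019, 0.012], [0.02, -0.106, -0.994, 1.346], [0.0, 0.0, 0.0, 1.0]]
wrist 63.600055897174634 316.01734517721343 236.9376720825583 -0.041528928803252846 [[0.385, 0.88, 0.278, 0.141], [0.923, -0.367, -0.117, 0.536], [-0.001, 0.302, -0.953, 0.373], [0.0, 0.0, 0.0, 1.0]]
{'t': 0.15, 'joint_positions': [-1.217, 0.312, 0.014, 1.513, -0.004, 1.319, -0.027], 'dq': [0.001, -0.001, 0.002, -0.005, 0.0, -0.001, 0.001], 'joint_efforts': [0.001, -38.028, 0.146, -23.085, 0.012, 0.01, -0.0], 'eef_pos': [0.212, 0.507, 0.23], 'tool_rot': [[-0.923, 0.385, -0.001], [0.385, 0.923, -0.002], [-0.0, -0.002, -1.0]], 'ft_force': [-0.168, -0.78, 0.12], 'moment': [0.06, 0.066, 0.041], 'grasp_force': 0.0, 'grip_width': 0.085}
```

View pics/top1.png

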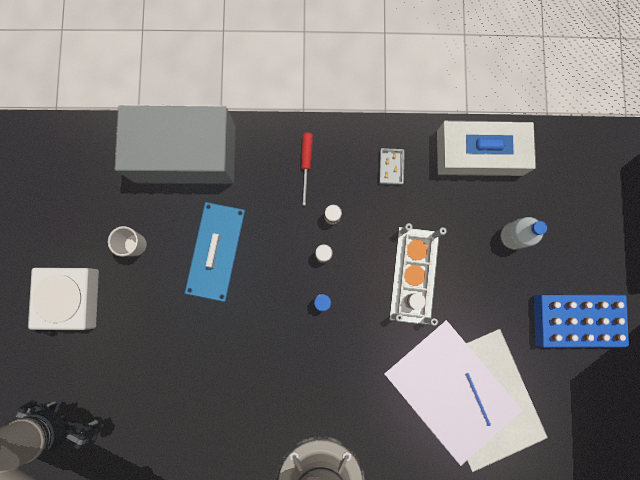

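View pics/scene1.png

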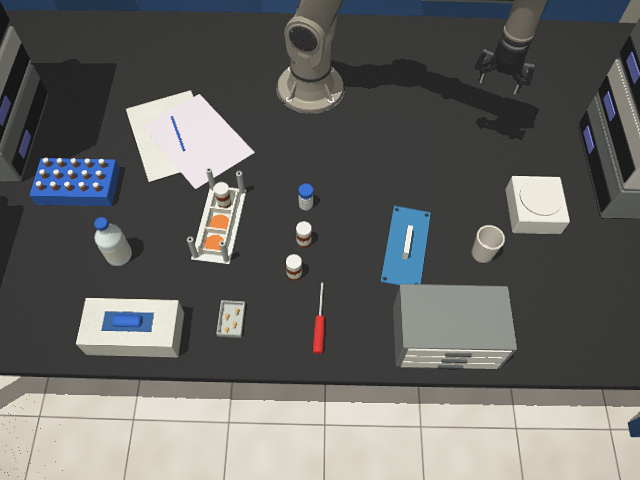

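The top view shows the loose white caps at (333,214) and (323,254), and the blue cap at (322,302). The pads are at (417,250) and (414,274), with jar_in at (415,301). The cover is at (215,252), and the block's posts are at about (409,228), (443,231), (396,320) and (435,322).

```bash
cat >> h.py <<'E'
def blobs(c,mask,lo,hi,roi=None):
    m=mask.astype(np.uint8)
    if roi: k=np.zeros_like(m);k[roi[1]:roi[3],roi[0]:roi[2]]=1;m=m*k
    n,l,st,ce=cv2.connectedComponentsWithStats(m)
    return [(ce[i],st[i]) for i in range(1,n) if lo<=st[i][4]<=hi]
def hsv(c): return cv2.cvtColor(c['pixels'],cv2.COLOR_RGB2HSV).astype(int)
E
python3 - <<'E'
from h import *
R={'top':dict(caps=(300,195,345,270),cover=(170,190,260,310),pads=(395,230,435,290)),
'scene':dict(caps=(280,215,320,270),cover=(375,195,440,295),pads=(195,205,240,255))}
for n in R:
    c=get(n);H,S,V=np.moveaxis(hsv(c),2,0);r=R[n]
    for ce,st in blobs(c,(S<60)&(V>130),50,2000,r['caps']): print(n,'cap',ce.round(1),st,onplane(c,ce,.075).round(4))
    for ce,st in blobs(c,(H<20)&(S>120)&(V>100),50,3000,r['pads']): print(n,'pad',ce.round(1),st,onplane(c,ce,.007).round(4))
    m=((H>90)&(H<115)&(S>100)).astype(np.uint8)
    for ce,st in blobs(c,m,500,9000,r['cover']):
        k=np.zeros_like(m);x,y,w,h=st[:4];k[y:y+h,x:x+w]=m[y:y+h,x:x+w]
        ct=max(cv2.findContours(k,0,cv2.CHAIN_APPROX_NONE)[0],key=cv2.contourArea)[:,0]
        P=onplane(c,ct,.005)[:,:2]*1000; print(n,'cover',cv2.minAreaRect(P.astype(np.float32)))
    for ce,st in blobs(c,(S<60)&(V>130),50,3000,r['cover']):
        x,y,w,h=st[:4]; mm=np.zeros_like(m); mm[y:y+h,x:x+w]=((S<60)&(V>130))[y:y+h,x:x+w]
        P=onplane(c,np.argwhere(mm)[:,::-1],.043)[:,:2]*1000;print(n,'handle',cv2.minAreaRect(P.astype(np.float32)))
    b=c['pixels'][215:335,380:455] if n=='top' else c['pixels'][160:275,180:255]
    cv2.imwrite(f'pics/b_{n}.png',cv2.resize(b[:,:,::-1],None,fx=5,fy=5,interpolation=cv2.INTER_CUBIC))
E
python3 -c "
import cv2,numpy as np
a=cv2.imread('pics/b_top.png');b=cv2.imread('pics/b_scene.png');b=cv2.copyMakeBorder(b,0,25,0,0,0)
cv2.imwrite('pics/b.png',np.hstack([a,b]))"
```

```text
top cap [332.8 212.6] [325 205  17  16 219] [[ 0.6624 -0.0242  0.075 ]]
top cap [323.5 252.3] [316 244  16  17 221] [[ 0.5641 -0.0019  0.075 ]]
top pad [416.9 249.6] [407 240  20  20 319] [[ 0.5786 -0.2439  0.007 ]]
top pad [414.5 275. ] [405 265  20  21 322] [[ 0.5129 -0.2367  0.007 ]]
top cover ((571.4862670898438, 276.8994140625), (107.28549194335938, 242.03041076660156), 79.15708923339844)
top handle ((570.8140258789062, 274.65380859375), (20.27556610107422, 85.61815643310547), 79.48819732666016)
scene cap [303.  228.9] [296 221  15  17 201] [[ 0.5728 -0.0044  0.075 ]]
scene cap [293.2 261.7] [286 254  16  16 208] [[ 0.6697 -0.0263  0.075 ]]
scene pad [219.1 221.4] [210 215  19  14 209] [[ 0.5153 -0.2387  0.007 ]]
scene pad [213.  241.9] [204 235  20  15 199] [[ 0.5803 -0.2488  0.007 ]]
scene cover ((576.0913696289062, 274.47698974609375), (104.67205047607422, 243.8891143798828), 79.07679748535156)
scene handle ((585.70654296875, 272.32159423828125), (15.179137229919434, 104.602783203125), 78.17987060546875)
scene handle ((722.827392578125, 296.43353271484375), (27.867351531982422, 100.79875946044922), 1.368105411529541)
```

View pics/b.png

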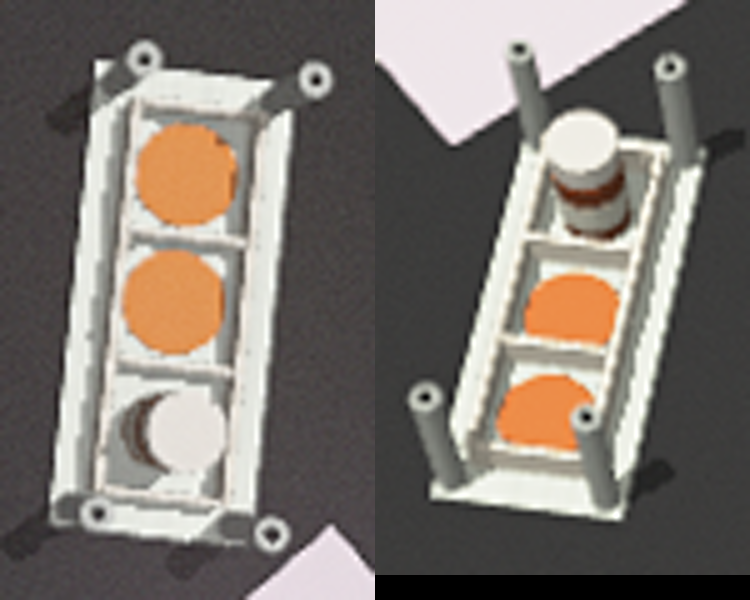

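```bash
python3 - <<'E'
from h import *
px={'top':np.array([(145,59),(316,79),(97,513),(272,535)])/5+[380,215]-.4,'scene':np.array([(211,416),(50,397),(295,68),(144,49)])/5+[180,160]-.4}
M=np.array([(110,42),(110,-42),(-110,42),(-110,-42)])/1000
for n in px:
    c=get(n);P=onplane(c,px[n],.095)[:,:2];print(n,P.round(4).tolist())
    q=P-P.mean(0);a=np.angle(((q[:,0]+1j*q[:,1])*(M[:,0]-1j*M[:,1])).sum());Rm=np.array([[np.cos(a),-np.sin(a)],[np.sin(a),np.cos(a)]])
    print(P.mean(0).round(4),np.degrees(a),'res',((M@Rm.T+P.mean(0)-P)*1000).round(1).tolist(),'cells',[(P.mean(0)+Rm@[x,0]).round(4).tolist() for x in(-.066,0,.066)])
E
python3 -m jog '[[[0,0,-0.04,0.2,-0.5,0.3,0],[0,0,-0.08,0.1,-1,0.3,0],[0,0,-0.12,0,-1,0.3,0],[0,0,-0.1257,-0.3,-1,0.3,0],[0,0,-0.1257,-0.3,-1,0.3,0]]]'; python3 - <<'E'
from h import *
s=arm.observe();print(s['t'],s['eef_pos'],s['tool_rot'])
E
```

```text
top [[0.6269, -0.2075], [0.6178, -0.2908], [0.4088, -0.1823], [0.3987, -0.2659]]
[ 0.513  -0.2366] -6.545689943551695 res [[0.2, 0.1], [-0.2, -0.1], [-0.3, -0.1], [0.3, 0.1]] cells [[0.4475, -0.2291], [0.513, -0.2366], [0.5786, -0.2441]]
scene [[0.6308, -0.209], [0.6219, -0.2923], [0.4139, -0.1843], [0.4034, -0.2678]]
[ 0.5175 -0.2383] -6.477669991168055 res [[0.7, -0.0], [0.1, -0.2], [-1.0, 0.1], [0.1, 0.1]] cells [[0.4519, -0.2309], [0.5175, -0.2383], [0.5831, -0.2458]]
t: 0.77
eef_pos: [0.2076, 0.4214, 0.2072]
tool_rot: [[-1.0, 0.006, 0.004], [0.006, 1.0, -0.002], [-0.004, -0.002, -1.0]]
ft_force: [2.4, 0.2, 0.2]
grip_width: 0.0853
grasp_force: 0.0
0.7667 [0.20755241 0.4213509  0.20716996] [[-0.99997445  0.00623084  0.00350351]
 [ 0.00622414  0.99997878 -0.001921  ]
 [-0.0035154  -0.00189915 -0.99999202]]
```

```bash
for i in 1; do
python3 -m jog '[[[0,0,0,-0.25,-0.4,0,0],[0,0,0,-0.75,-0.9,0,0],[0,0,0,-0.75,-0.9,0,0]]]'
python3 -m jog '[[[0,0,0,-0.4,-0.45,0,0],[0,0,0,-0.75,-0.9,0,0]]]'
python3 -m jog '[[[0,0,0,-0.4,-0.45,0,0],[0,0,0,-0.75,-0.9,0,0]]]'
python3 -m jog '[[[0,0,0,-0.4,-0.45,0,0],[0,0,0,-0.75,-0.9,0,0]]]'
python3 -m jog '[[[0,0,0,-0.4,-0.45,0,0],[0,0,0,-0.75,-0.9,0,0]]]'
python3 -m jog '[[[0,0,0,-0.4,-0.4,0,0],[0,0,0,-0.7,-0.75,0,0],[0,0,0,-0.7,-0.75,0,0],[0,0,0,-0.7,-0.75,0,0],[0,0,0,-0.7,-0.75,0,0]]]'; done | grep -E 't:|pos'
python3 - <<'E'
from h import *
c=get('wrist','w2.png');H,S,V=np.moveaxis(hsv(c),2,0)
for ce,st in blobs(c,(S<60)&(V>130),300,20000): print(ce.round(1),st,onplane(c,ce,.075).round(4))
E
```

```text
t: 1.02
eef_pos: [0.2677, 0.348, 0.2076]
tool_rot: [[-1.0, 0.008, 0.003], [0.008, 1.0, -0.002], [-0.003, -0.002, -1.0]]
t: 1.18
eef_pos: [0.3175, 0.2888, 0.2078]
tool_rot: [[-1.0, -0.002, 0.001], [-0.002, 1.0, 0.002], [-0.001, 0.002, -1.0]]
t: 1.35
eef_pos: [0.3718, 0.2235, 0.2079]
tool_rot: [[-1.0, 0.001, 0.002], [0.001, 1.0, 0.001], [-0.002, 0.001, -1.0]]
t: 1.52
eef_pos: [0.4253, 0.1595, 0.2079]
tool_rot: [[-1.0, 0.001, 0.002], [0.001, 1.0, 0.001], [-0.002, 0.001, -1.0]]
t: 1.68
eef_pos: [0.4788, 0.0956, 0.2078]
tool_rot: [[-1.0, 0.001, 0.002], [0.001, 1.0, 0.001], [-0.002, 0.001, -1.0]]
t: 2.1
eef_pos: [0.533, 0.0375, 0.207]
tool_rot: [[-1.0, 0.001, -0.001], [0.001, 1.0, 0.001], [0.001, 0.001, -1.0]]
[ 40.7 182.8] [    0    46    82   292 14012] [[ 0.501  -0.1633  0.075 ]]
[580.6 251.5] [ 542  201   74  102 3354] [[0.5547 0.2404 0.075 ]]
[273.5 228.2] [245 219  48  32 357] [[0.5357 0.0055 0.075 ]]
[262.1 261.4] [ 235  234   54   56 2355] [[ 0.562  -0.0041  0.075 ]]
[165.6 340.4] [142 307  52  68 939] [[ 0.6314 -0.0865  0.075 ]]
[466.4 340.5] [439 307  52  68 936] [[0.6319 0.1604 0.075 ]]
[253.4 327.5] [229 317  43  32 512] [[ 0.619  -0.0136  0.075 ]]
[241.6 367.9] [ 217  342   50   52 2013] [[ 0.6576 -0.0256  0.075 ]]
[323.2 395.5] [319 360  10  74 457] [[0.6858 0.043  0.075 ]]
```

View pics/w2.png

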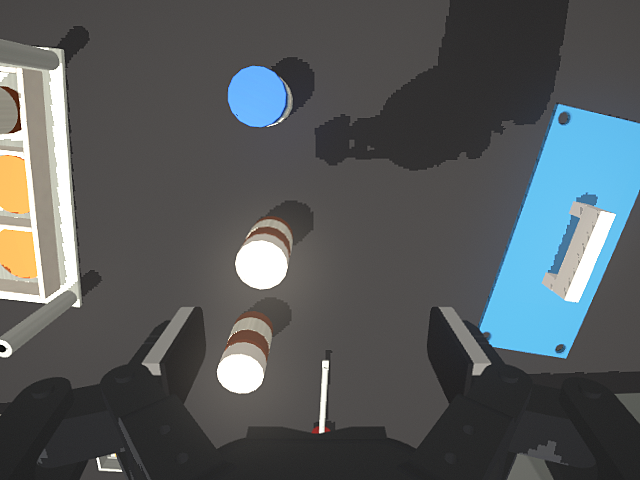

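The wrist view shows the near cap at (262,261), the far cap at (242,368), the cover with its handle at upper right, and the block at left. Next I grasp the near jar.

```bash
(
python3 -m jog '[[[0,0,0,-0.2,-0.25,0.4,0],[0,0,0,-0.39,-0.5,0.8,0],[0,0,0,-0.39,-0.5,1,0],[0,0,0,-0.39,-0.5,1,0]]]'
python3 -m jog '[[[0,0,0,0,0,0.3,0],[0,0,0,0,0,0.6,0],[0,0,0,0,0,0.85,0],[0,0,0,0,0,1,0],[0,0,0,0,0,1,0]]]'
python3 -m jog '[[[0,0,0,0,0,0.05,0],[0,0,0,0,0,0.05,1],[0,0,0,0,0,0.05,1],[0,0,0,0,0,0.05,1],[0,0,0,0,0,0.05,1],[0,0,0,0,0,0.05,1],[0,0,0,0,0,0.05,1],[0,0,0,0,0,0.05,1]]]' 40 )| grep -vE 'rot'
```

```text
t: 2.48
eef_pos: [0.5606, -0.0023, 0.1231]
ft_force: [-1.2, -0.1, -1.1]
grip_width: 0.0854
grasp_force: 0.0
t: 2.9
eef_pos: [0.5622, -0.0005, 0.0458]
ft_force: [0.3, -0.2, 0.3]
grip_width: 0.0855
grasp_force: 0.0
t: 3.57
eef_pos: [0.5653, -0.0033, 0.0445]
ft_force: [-0.8, 0.2, 6.0]
grip_width: 0.039
grasp_force: 40.0
```

```bash
(
python3 -m jog '[[[0,0,0,0,0,-0.2,1],[0,0,0,0,0,-0.6,1],[0,0,0,0,0,-1,1]]]'
python3 -m jog '[[[0,0,0,0,-0.2,-0.3,1],[0,0,0,0.1,-0.6,-0.5,1],[0,0,0,0.2,-1,-0.5,1]]]'
python3 -m jog '[[[0,0,0,0.2,-0.5,0,1],[0,0,0,0.3,-1,0,1]]]'
python3 -m jog '[[[0,0,0,0.1,-0.4,0,1],[0,0,0,0.13,-0.8,0,1],[0,0,0,0.13,-0.92,0,1],[0,0,0,0.13,-0.92,0,1],[0,0,0,0.13,-0.92,0,1],[0,0,0,0.13,-0.92,0,1]]]' )| grep -vE 'rot'
python3 - <<'E'
from h import *
c=get('wrist','w3.png');s=arm.observe();print(s['eef_pos'],s['tool_rot'])
E
```

```text
t: 3.82
eef_pos: [0.562, -0.003, 0.1221]
ft_force: [1.5, 0.9, -1.9]
grip_width: 0.039
grasp_force: 40.6
t: 4.07
eef_pos: [0.5512, -0.0826, 0.167]
ft_force: [1.7, -0.6, -1.3]
grip_width: 0.0394
grasp_force: 40.7
t: 4.23
eef_pos: [0.5227, -0.1626, 0.163]
ft_force: [-0.5, -0.4, -2.0]
grip_width: 0.0391
grasp_force: 40.7
t: 4.73
eef_pos: [0.5142, -0.2337, 0.1626]
ft_force: [0.7, 0.8, -1.5]
grip_width: 0.0386
grasp_force: 40.7
[ 0.51443962 -0.23342517  0.16266319] [[-9.99996057e-01 -2.72060447e-03 -6.96216090e-04]
 [-2.72214774e-03  9.99993819e-01  2.22538951e-03]
 [ 6.90157382e-04  2.22727594e-03 -9.99997281e-01]]
```

View pics/w3.png

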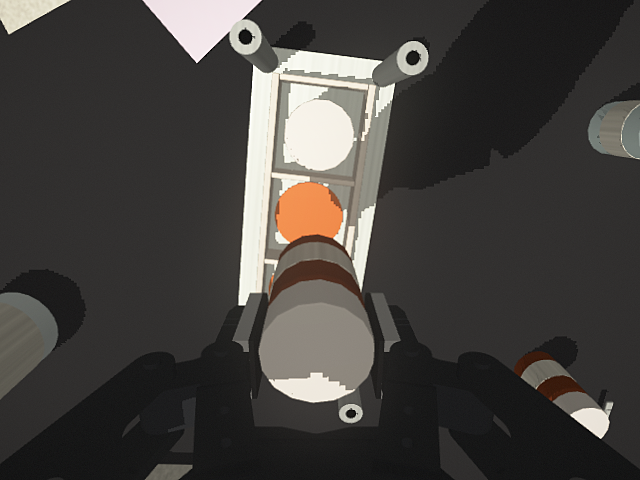

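```bash
python3 - <<'E'
from h import *
c=get('wrist')
P=onplane(c,[(246,37),(413,58),(350.5,413)],.095)[:,:2];M=np.array([(-110,-42),(-110,42),(110,42)])/1000
q=P-P.mean(0);m=M-M.mean(0);a=np.angle(((q[:,0]+1j*q[:,1])*(m[:,0]-1j*m[:,1])).sum());R=np.array([[np.cos(a),-np.sin(a)],[np.sin(a),np.cos(a)]])
o=P.mean(0)-R@M.mean(0);print(P,o,np.degrees(a),((M@R.T+o-P)*1000).round(1).tolist(),o+R@[.066,0],o-R@[.066,0])
print('jar',onplane(c,[(317,345)],.195),arm.observe()['eef_pos'])
E
```

```text
[[ 0.40004933 -0.26893761]
 [ 0.40932679 -0.18558492]
 [ 0.62769753 -0.21044236]] [ 0.5138765  -0.23970451] -6.481510528211481 [[-0.2, -0.1], [-0.0, 0.0], [0.2, 0.1]] [ 0.57945465 -0.24715476] [ 0.44829835 -0.23225426]
jar [[ 0.50926745 -0.2339902   0.195     ]] [ 0.5145108  -0.23354029  0.16280537]
```

```bash
(
python3 -m jog '[[[0,0,0,-0.02,-0.06,0.1,1],[0,0,0,-0.02,-0.06,0.4,1],[0,0,0,-0.02,-0.06,0.7,1],[0,0,0,-0.02,-0.06,0.9,1],[0,0,0,-0.02,-0.06,1,1],[0,0,0,-0.02,-0.06,1,1]]]'
python3 -m jog '[[[0,0,0,0,0,0.15,1],[0,0,0,0,0,0.25,1],[0,0,0,0,0,0.32,1],[0,0,0,0,0,0.36,1],[0,0,0,0,0,0.36,1],[0,0,0,0,0,0.36,1]]]'
python3 -m jog '[[[0,0,0,0,0,0.01,1],[0,0,0,0,0,0.02,1],[0,0,0,0,0,0.03,1],[0,0,0,0,0,0.035,1],[0,0,0,0,0,0.035,1]]]' )| grep -vE 'rot'
```

```text
t: 5.33
eef_pos: [0.5139, -0.2395, 0.0807]
ft_force: [-0.2, -0.0, -1.6]
grip_width: 0.0389
grasp_force: 40.8
t: 5.83
eef_pos: [0.5155, -0.2411, 0.0546]
ft_force: [0.5, 0.6, -1.6]
grip_width: 0.0388
grasp_force: 40.8
t: 6.25
eef_pos: [0.5154, -0.241, 0.0517]
ft_force: [0.5, -0.2, -1.2]
grip_width: 0.039
grasp_force: 40.8
```

```bash
(
python3 -m jog '[[[0,0,0,0,0,0.01,1],[0,0,0,0,0,0.015,1],[0,0,0,0,0,0.015,1]]]'
python3 -m jog '[[[0,0,0,0,0,0.01,1],[0,0,0,0,0,0.015,1],[0,0,0,0,0,0.015,1]]]' )| grep -E 'pos|ft'
```

```text
eef_pos: [0.5157, -0.2411, 0.0515]
ft_force: [-1.5, 1.5, 5.5]
eef_pos: [0.5159, -0.2412, 0.0514]
ft_force: [-4.0, 1.5, 10.4]
```

```bash
(
python3 -m jog '[[[0,0,0,0,0,0,0.35],[0,0,0,0,0,0,0.35],[0,0,0,0,0,0,0.35],[0,0,0,0,0,0,0.35],[0,0,0,0,0,-0.2,0.3],[0,0,0,0,0,-0.6,0.3],[0,0,0,0,0,-1,0.3]]]'
python3 -m jog '[[[0,0,0,0,0.2,-0.2,0.1],[0,0,0,-0.3,0.7,-0.3,0],[0,0,0,-0.5,1,-0.3,0]]]'
python3 -m jog '[[[0,0,0,-0.4,0.5,0,0],[0,0,0,-0.7,1,0,0]]]'
python3 -m jog '[[[0,0,0,-0.4,0.5,0,0],[0,0,0,-0.62,0.69,0,0],[0,0,0,-0.62,0.69,0,0],[0,0,0,-0.62,0.69,0,0],[0,0,0,-0.62,0.69,0,0],[0,0,0,-0.62,0.69,0,0]]]' )| grep -vE 'rot'
python3 - <<'E'
from h import *
c=get('wrist','w4.png');H,S,V=np.moveaxis(hsv(c),2,0)
for ce,st in blobs(c,(S<60)&(V>130),300,20000): print(ce.round(1),st,onplane(c,ce,.075).round(4))
E
```

```text
t: 7.33
eef_pos: [0.514, -0.2403, 0.1285]
ft_force: [0.4, 0.2, 0.8]
grip_width: 0.0597
grasp_force: 0.0
t: 7.58
eef_pos: [0.557, -0.1617, 0.1562]
ft_force: [1.7, 0.6, -0.8]
grip_width: 0.0854
grasp_force: 0.0
t: 7.75
eef_pos: [0.605, -0.0929, 0.1537]
ft_force: [1.3, -1.3, 0.3]
grip_width: 0.0855
grasp_force: 0.0
t: 8.25
eef_pos: [0.6526, -0.0406, 0.1532]
ft_force: [-0.4, -0.9, -0.2]
grip_width: 0.0853
grasp_force: 0.0
[61.2 97.5] [    0     0   112   203 15215] [[ 0.5644 -0.1809  0.075 ]]
[ 10.9 218.6] [  0 204  24  29 451] [[ 0.6329 -0.2261  0.075 ]]
[331.5 220.5] [307 211  57  33 443] [[ 0.635  -0.0322  0.075 ]]
[338.  261.7] [ 306  227   66   69 3561] [[ 0.661 -0.028  0.075]]
[420.2 321.2] [410 271  22 103 763] [[0.7023 0.0257 0.075 ]]
[165.6 340.5] [142 307  52  68 935] [[ 0.7165 -0.1409  0.075 ]]
[466.4 340.4] [439 307  52  68 939] [[0.717  0.0576 0.075 ]]
[127.  347.8] [113 339  32  28 373] [[ 0.7223 -0.1678  0.075 ]]
[ 13.1 377.2] [   0  354   35   61 1342] [[ 0.7476 -0.2541  0.075 ]]
```

View pics/w4.png

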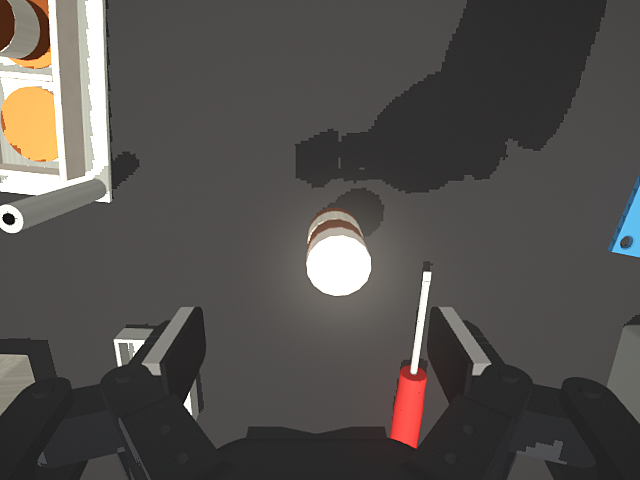

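```bash
(
python3 -m jog '[[[0,0,0,-0.1,0.16,0,0.3],[0,0,0,-0.1,0.16,0.3,0.3],[0,0,0,-0.1,0.16,0.45,0.3],[0,0,0,-0.1,0.16,0.45,0.3],[0,0,0,-0.1,0.16,0.45,0.3]]]'
python3 -m jog '[[[0,0,0,0,0,0.2,0.3],[0,0,0,0,0,0.4,0.3],[0,0,0,0,0,0.6,0.3],[0,0,0,0,0,0.8,0.3],[0,0,0,0,0,0.92,0.3],[0,0,0,0,0,0.92,0.3],[0,0,0,0,0,0.92,1],[0,0,0,0,0,0.92,1],[0,0,0,0,0,0.92,1],[0,0,0,0,0,0.92,1],[0,0,0,0,0,0.92,1]]]' 40 )| grep -vE 'rot'
```

```text
t: 8.72
eef_pos: [0.66, -0.0268, 0.1163]
ft_force: [-0.0, -0.2, -0.1]
grip_width: 0.0603
grasp_force: 0.0
t: 9.63
eef_pos: [0.6626, -0.0258, 0.0453]
ft_force: [0.1, -0.1, 4.2]
grip_width: 0.0388
grasp_force: 40.5
```

```bash
(
python3 -m jog '[[[0,0,0,0,0,-0.2,1],[0,0,0,0,0,-0.6,1],[0,0,0,0,0,-1,1]]]'
python3 -m jog '[[[0,0,0,0,-0.2,-0.3,1],[0,0,0,0.15,-0.6,-0.5,1],[0,0,0,0.35,-1,-0.5,1]]]'
python3 -m jog '[[[0,0,0,0.2,-0.5,0,1],[0,0,0,0.4,-1,0,1]]]'
python3 -m jog '[[[0,0,0,0.1,-0.4,0,1],[0,0,0,0.28,-0.7,0,1],[0,0,0,0.28,-0.76,0,1],[0,0,0,0.28,-0.76,0,1],[0,0,0,0.28,-0.76,0,1],[0,0,0,0.28,-0.76,0,1],[0,0,0,0.28,-0.76,0,1]]]' )| grep -vE 'rot'
python3 - <<'E'
from h import *
c=get('wrist','w5.png');s=arm.observe();print(s['eef_pos'])
E
```

```text
t: 9.88
eef_pos: [0.6595, -0.0247, 0.1225]
ft_force: [0.8, -0.2, -1.9]
grip_width: 0.0388
grasp_force: 40.5
t: 10.13
eef_pos: [0.6373, -0.1041, 0.1684]
ft_force: [1.2, -1.5, -0.6]
grip_width: 0.039
grasp_force: 40.6
t: 10.3
eef_pos: [0.6018, -0.1829, 0.164]
ft_force: [0.3, -1.0, -1.7]
grip_width: 0.039
grasp_force: 40.6
t: 10.88
eef_pos: [0.5812, -0.2405, 0.1633]
ft_force: [0.3, -0.3, -1.5]
grip_width: 0.0389
grasp_force: 40.6
[ 0.58102872 -0.24088892  0.16340658]
```

View pics/w5.png

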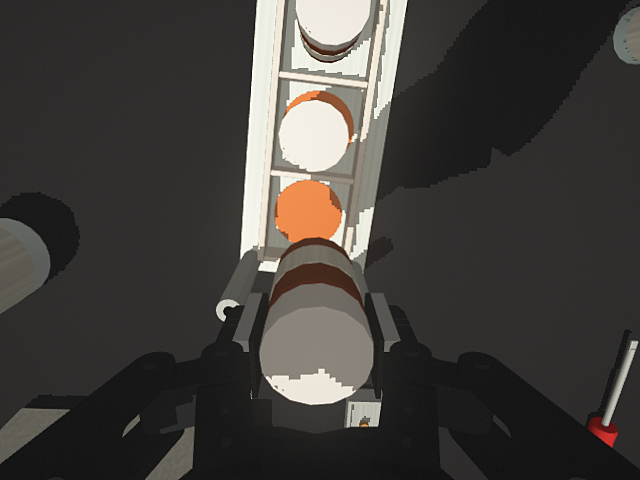

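The first jar stands upright in the middle cell, and the free pad at (309,212) sits under the held jar the same way as last time. I'll use the same descent.

```bash
(
python3 -m jog '[[[0,0,0,-0.01,-0.06,0.1,1],[0,0,0,-0.01,-0.06,0.4,1],[0,0,0,-0.01,-0.06,0.7,1],[0,0,0,-0.01,-0.06,0.9,1],[0,0,0,-0.01,-0.06,1,1],[0,0,0,-0.01,-0.06,1,1]]]'
python3 -m jog '[[[0,0,0,0,0,0.15,1],[0,0,0,0,0,0.25,1],[0,0,0,0,0,0.32,1],[0,0,0,0,0,0.36,1],[0,0,0,0,0,0.37,1],[0,0,0,0,0,0.37,1]]]'
python3 -m jog '[[[0,0,0,0,0,0.01,1],[0,0,0,0,0,0.02,1],[0,0,0,0,0,0.02,1],[0,0,0,0,0,0.02,1]]]' 
python3 -m jog '[[[0,0,0,0,0,0.01,1],[0,0,0,0,0,0.015,1],[0,0,0,0,0,0.015,1]]]' )| grep -E 'pos|ft'
```

```text
eef_pos: [0.5792, -0.247, 0.0808]
ft_force: [-1.2, 0.6, -2.3]
eef_pos: [0.5808, -0.2483, 0.0541]
ft_force: [0.1, 0.6, -1.1]
eef_pos: [0.5809, -0.2484, 0.0528]
ft_force: [-0.2, -0.2, -2.1]
eef_pos: [0.5811, -0.2484, 0.0522]
ft_force: [-1.4, 0.8, 3.5]
```

```bash
(
python3 -m jog '[[[0,0,0,0,0,0.01,1],[0,0,0,0,0,0.01,0.35],[0,0,0,0,0,0.01,0.35],[0,0,0,0,0,0,0.35],[0,0,0,0,0,0,0.35],[0,0,0,0,0,-0.2,0.3],[0,0,0,0,0,-0.6,0.3],[0,0,0,0,0,-1,0.3]]]'
python3 -m jog '[[[0,0,0,0.2,0,-0.3,0.3],[0,0,0,0.5,0,-0.6,0.3],[0,0,0,0.82,-0.05,-0.6,0.3],[0,0,0,0.82,-0.05,-0.6,0.3],[0,0,0,0.82,-0.05,-0.6,0.3],[0,0,0,0.82,-0.05,-0.6,0.3],[0,0,0,0.82,-0.05,-0.6,0.3]]]' )| grep -vE 'rot'
python3 - <<'E'
from h import *
c=get('wrist','w6.png');s=arm.observe();print(s['eef_pos'],s['tool_rot'])
E
```

```text
t: 13.18
eef_pos: [0.5794, -0.2475, 0.1303]
ft_force: [1.5, -0.2, -0.0]
grip_width: 0.0594
grasp_force: 0.0
t: 13.77
eef_pos: [0.516, -0.2513, 0.1786]
ft_force: [0.4, -1.0, 0.2]
grip_width: 0.0598
grasp_force: 0.0
[ 0.51599617 -0.25136393  0.17854063] [[-9.99999506e-01 -7.94222173e-04 -5.98238106e-04]
 [-7.94492327e-04  9.99999582e-01  4.51480864e-04]
 [ 5.97879280e-04  4.51955936e-04 -9.99999719e-01]]
```

View pics/w6.png

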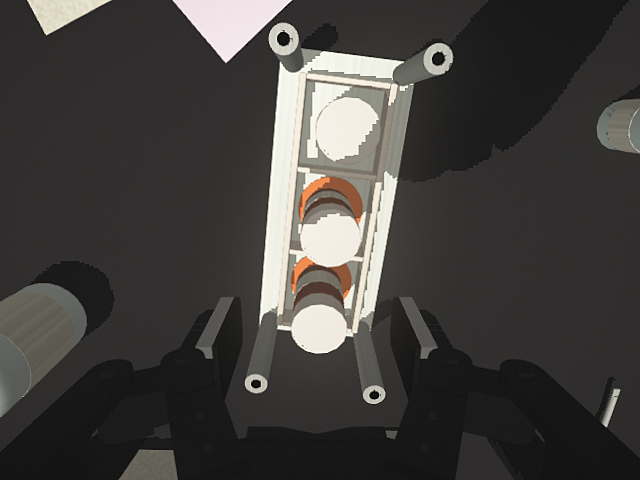

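Both jars stand upright on their pads, and the post holes show at (283,39), (438,58), (256,383) and (374,394). I'll compute the block pose and go to the cover.

```bash
cat >> h.py <<'E'
def fit(P,M):
    q=P-P.mean(0);m=M-M.mean(0);a=np.angle(((q[:,0]+1j*q[:,1])*(m[:,0]-1j*m[:,1])).sum());R=np.array([[np.cos(a),-np.sin(a)],[np.sin(a),np.cos(a)]])
    o=P.mean(0)-R@M.mean(0);return o,np.degrees(a),((M@R.T+o-P)*1000).round(1).tolist()
M4=np.array([(-110,-42),(-110,42),(110,-42),(110,42)])/1000
E
python3 - <<'E'
from h import *
c=get('wrist');print(fit(onplane(c,[(283.5,39),(438,58.5),(256.5,383.5),(374,394.5)],.095)[:,:2],M4))
E
(
python3 -m jog '[[[0,0,0,0,0.4,0,0.2],[0,0,0,-0.1,1,0,0]]]'
python3 -m jog '[[[0,0,0,0,0.5,0,0],[0,0,0,-0.1,1,0,0]]]'
python3 -m jog '[[[0,0,0,0,0.5,0,0],[0,0,0,-0.1,1,0,0]]]'
python3 -m jog '[[[0,0,0,0,0.5,0,0],[0,0,0,-0.1,1,0,0]]]'
python3 -m jog '[[[0,0,0,0,0.5,0,0],[0,0,0,-0.1,1,0,0]]]'
python3 -m jog '[[[0,0,0.03,0,0.5,0,0],[0,0,0.06,-0.1,1,0,0],[0,0,0.06,-0.1,1,0,0],[0,0,0.06,-0.1,1,0,0],[0,0,0.06,-0.1,1,0,0],[0,0,0.06,-0.1,1,0,0]]]'
) | grep -E 't:|pos'
python3 - <<'E'
from h import *
c=get('wrist','w7.png');s=arm.observe();print(s['eef_pos'],s['tool_rot'])
E
```

```text
(array([ 0.51353626, -0.2399801 ]), np.float64(-6.375011063954356), [[-0.2, -0.1], [-0.1, 0.1], [0.2, -0.3], [0.1, 0.3]])
t: 14.03
eef_pos: [0.5204, -0.1839, 0.1791]
tool_rot: [[-1.0, 0.01, -0.001], [0.01, 1.0, -0.004], [0.001, -0.004, -1.0]]
t: 14.2
eef_pos: [0.5295, -0.0976, 0.1789]
tool_rot: [[-1.0, 0.002, -0.001], [0.002, 1.0, 0.0], [0.001, 0.0, -1.0]]
t: 14.37
eef_pos: [0.5375, -0.0169, 0.179]
tool_rot: [[-1.0, 0.0, -0.001], [0.0, 1.0, 0.0], [0.001, 0.0, -1.0]]
t: 14.53
eef_pos: [0.5455, 0.0633, 0.179]
tool_rot: [[-1.0, 0.0, -0.001], [0.0, 1.0, 0.0], [0.001, 0.0, -1.0]]
t: 14.7
eef_pos: [0.5535, 0.1436, 0.1789]
tool_rot: [[-1.0, -0.0, -0.002], [-0.0, 1.0, 0.0], [0.002, 0.0, -1.0]]
t: 15.2
eef_pos: [0.5628, 0.2188, 0.179]
tool_rot: [[-0.982, 0.19, -0.0], [0.19, 0.982, -0.002], [-0.0, -0.002, -1.0]]
[0.5628881  0.21854682 0.17926489] [[-9.81575107e-01  1.91076651e-01  1.50036041e-04]
 [ 1.91076306e-01  9.81574344e-01 -1.28551281e-03]
 [-3.92903012e-04 -1.23315904e-03 -9.99999162e-01]]
```

View pics/w7.png

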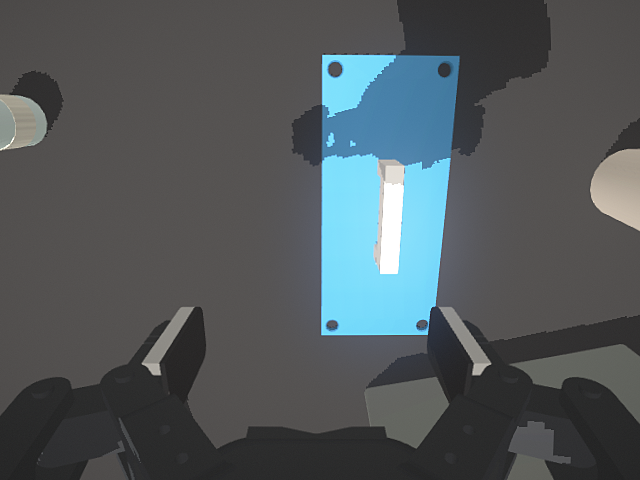

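```bash
python3 - <<'E'
from h import *
c=get('wrist');s=arm.observe();H,S,V=np.moveaxis(hsv(c),2,0)
px=[b[0] for b in blobs(c,(V<110),20,400,(322,56,458,335)) ];print(np.round(px,1))
for px in [(335,69),(444.5,69.5),(332,325),(422,324.5)],:
  o,a,r=fit(onplane(c,px,.005)[:,:2],M4);print(o,a,r)
R=np.array(s['tool_rot']);d=R.T@(np.r_[o,.013]-s['eef_pos']);print(s['eef_pos'],d/.08,'tool y ang',np.degrees(np.arctan2(R[1,1],R[0,1])))
E
```

```text
[[335.   68.7]
 [443.9  69.3]
 [331.8 323.8]
 [421.5 323.3]]
[0.57250928 0.27338204] -10.87701367844113 [[-0.3, -0.1], [-0.2, 0.2], [0.2, -0.2], [0.4, 0.1]]
[0.5628412  0.21862976 0.17938674] [0.0129745  0.69654297 2.07927468] tool y ang 78.97426371069064
```

```bash
(
python3 -m jog '[[[0,0,0,0,0.35,0.1,0],[0,0,0,0.013,0.7,0.4,0],[0,0,0,0.013,0.7,0.7,0],[0,0,0,0.013,0.7,0.8,0],[0,0,0,0.013,0.7,0.8,0]]]'
python3 -m jog '[[[0,0,0,0,0,0.3,0.2],[0,0,0,0,0,0.6,0.4],[0,0,0,0,0,0.8,0.5],[0,0,0,0,0,0.9,0.5],[0,0,0,0,0,0.9,0.5],[0,0,0,0,0,0.9,0.5]]]'
python3 -m jog '[[[0,0,0,0,0,0.1,0.5],[0,0,0,0,0,0.2,0.5],[0,0,0,0,0,0.3,0.5],[0,0,0,0,0,0.36,0.5],[0,0,0,0,0,0.36,0.5],[0,0,0,0,0,0.36,0.5]]]'
)| grep -vE 'rot'
```

```text
t: 15.72
eef_pos: [0.5702, 0.2737, 0.1125]
ft_force: [-1.1, 0.7, -0.4]
grip_width: 0.0855
grasp_force: 0.0
t: 16.22
eef_pos: [0.5732, 0.2752, 0.0448]
ft_force: [0.1, -0.2, 0.8]
grip_width: 0.043
grasp_force: 0.0
t: 16.72
eef_pos: [0.5714, 0.2759, 0.0138]
ft_force: [-0.1, 0.7, 0.3]
grip_width: 0.0427
grasp_force: 0.0
```

```bash
(
python3 -m jog '[[[0,0,0,0,-0.02,0,0.5],[0,0,0,0,-0.02,0,0.6],[0,0,0,0,-0.02,0,0.7],[0,0,0,0,-0.02,0,0.8],[0,0,0,0,-0.02,0,1],[0,0,0,0,-0.02,0,1],[0,0,0,0,-0.02,0,1],[0,0,0,0,-0.02,0,1],[0,0,0,0,-0.02,0,1]]]' 90
python3 -m jog '[[[0,0,0,0,0,-0.05,1],[0,0,0,0,0,-0.15,1],[0,0,0,0,0,-0.35,1],[0,0,0,0,0,-0.6,1],[0,0,0,0,0,-0.8,1],[0,0,0,0,0,-1,1],[0,0,0,0,0,-1,1]]]'
)
```

```text
t: 17.47
eef_pos: [0.5719, 0.2745, 0.0151]
tool_rot: [[-0.982, 0.188, 0.001], [0.188, 0.982, 0.0], [-0.001, 0.0, -1.0]]
ft_force: [-0.6, -1.7, 4.7]
grip_width: 0.0127
grasp_force: 88.8
t: 18.05
eef_pos: [0.5736, 0.2754, 0.0978]
tool_rot: [[-0.982, 0.188, 0.005], [0.188, 0.982, 0.003], [-0.005, 0.004, -1.0]]
ft_force: [1.4, 0.1, -3.9]
grip_width: 0.0125
grasp_force: 88.1
```

```bash
(
python3 -m jog '[[[0,0,0,0,0,-0.3,1],[0,0,-0.01,0,0,-0.6,1],[0,0,-0.025,0,0,-0.9,1],[0,0,-0.025,0,0,-0.9,1],[0,0,-0.025,0,0,-0.9,1]]]'
python3 -m jog '[[[0,0,0,0,-0.15,0,1],[0,0,0,0,-0.4,0,1],[0,0,0,0,-0.7,0,1],[0,0,0,0,-1,0,1]]]'
python3 -m jog '[[[0,0,0,0,-0.33,0,1],[0,0,0,0,-0.67,0,1],[0,0,0,0,-1,0,1]]]'
python3 -m jog '[[[0,0,0,0,-0.33,0,1],[0,0,0,0,-0.67,0,1],[0,0,0,0,-1,0,1]]]'
python3 -m jog '[[[0,0,0,0,-0.33,0,1],[0,0,0,0,-0.67,0,1],[0,0,0,0,-1,0,1]]]'
python3 -m jog '[[[0,0,0,0,-0.33,0,1],[0,0,0,0,-0.67,0,1],[0,0,0,0,-1,0,1]]]'
python3 -m jog '[[[0,0,0,0,-0.3,0,1],[0,0,0,0,-0.6,0,1],[0,0,0,0,-0.8,0,1],[0,0,0,0,-0.95,0,1],[0,0,0,0,-1,0,1]]]'
python3 -m jog '[[[0,0,0,0,-0.1,0,1],[0,0,0,0,-0.25,0,1],[0,0,0,0,-0.4,0,1],[0,0,0,0,-0.48,0,1],[0,0,0,0,-0.48,0,1],[0,0,0,0,-0.48,0,1],[0,0,0,0,-0.48,0,1]]]'
)|grep -vE 'ft|width'
python3 - <<'E'
from h import *
c=get('wrist','w8.png')
a=get('top')['pixels'][205:345,365:465,::-1];b=get('scene')['pixels'][130:270,160:260,::-1]
cv2.imwrite('pics/ts8.png',np.hstack([cv2.resize(x,None,fx=4,fy=4,interpolation=cv2.INTER_CUBIC) for x in(a,b)]))
E
```

```text
t: 18.47
eef_pos: [0.572, 0.2746, 0.1665]
tool_rot: [[-0.994, 0.112, 0.001], [0.112, 0.994, 0.001], [-0.001, 0.001, -1.0]]
grasp_force: 88.6
t: 18.8
eef_pos: [0.5603, 0.1928, 0.1631]
tool_rot: [[-0.994, 0.111, -0.006], [0.111, 0.994, -0.003], [0.005, -0.004, -1.0]]
grasp_force: 88.4
t: 19.05
eef_pos: [0.5512, 0.1126, 0.1635]
tool_rot: [[-0.994, 0.112, -0.006], [0.112, 0.994, -0.002], [0.005, -0.003, -1.0]]
grasp_force: 88.4
t: 19.3
eef_pos: [0.5422, 0.0334, 0.1636]
tool_rot: [[-0.994, 0.112, -0.006], [0.112, 0.994, -0.001], [0.006, -0.002, -1.0]]
grasp_force: 88.4
t: 19.55
eef_pos: [0.5331, -0.0457, 0.1637]
tool_rot: [[-0.994, 0.112, -0.006], [0.112, 0.994, -0.0], [0.006, -0.001, -1.0]]
grasp_force: 88.4
t: 19.8
eef_pos: [0.5242, -0.1248, 0.1637]
tool_rot: [[-0.994, 0.112, -0.006], [0.112, 0.994, 0.0], [0.006, -0.0, -1.0]]
grasp_force: 88.4
t: 20.22
eef_pos: [0.5157, -0.2056, 0.1645]
tool_rot: [[-0.993, 0.116, -0.004], [0.116, 0.993, -0.001], [0.004, -0.001, -1.0]]
grasp_force: 88.4
t: 20.8
eef_pos: [0.5146, -0.2398, 0.1664]
tool_rot: [[-0.994, 0.11, 0.0], [0.11, 0.994, 0.001], [-0.0, 0.001, -1.0]]
grasp_force: 88.4
```

View pics/w8.png

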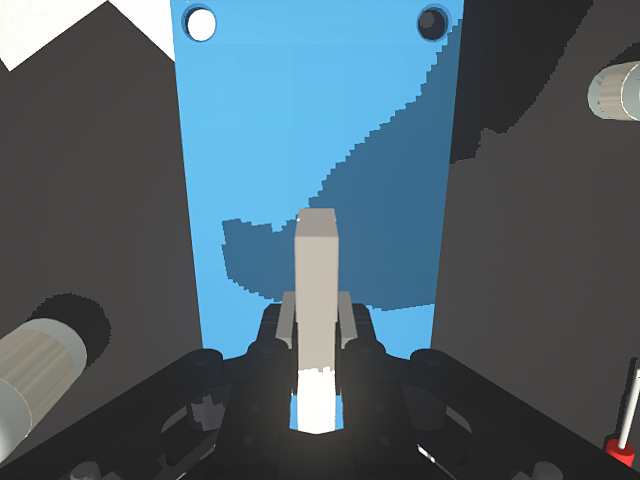

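The wrist view shows the cover held square in the gripper, with its rear holes at (200,24) and (432,22). That was the last picture I may view, so the remaining checks are numeric.

```bash
cat > m.py <<'E'
from h import *
def main(dz=.0147):
    s=arm.observe();c=get('wrist');zt=s['eef_pos'][2]-dz+.005
    g=cv2.cvtColor(c['pixels'],cv2.COLOR_RGB2HSV);
    blue=((g[...,0]>90)&(g[...,0]<115)&(g[...,1]>90)).astype(np.uint8)
    cs,h=cv2.findContours(blue,cv2.RETR_CCOMP,cv2.CHAIN_APPROX_NONE)
    px=[]
    for k,q in enumerate(cs):
        (x,y),r=cv2.minEnclosingCircle(q)
        if h[0][k][3]>=0 and 10<r<26 and y<60 and cv2.contourArea(q)>250: e=cv2.fitEllipse(q);px.append(e[0]);print('hole',np.round(e[0],1),np.round(e[1],1))
    px=sorted(px)
    P=onplane(c,px,zt);print('wrist holes',P.round(4).tolist(),'sep',np.linalg.norm(P[0]-P[1]))
    o,a,r=fit(P[:,:2],M4[:2]);print('cover',o,a,'eef',s['eef_pos'])
    T={}
    for n,roi in(('top',(365,205,465,345)),('scene',(150,110,280,280))):
        c=get(n);g=hsv(c);m=((g[...,0]>90)&(g[...,0]<118)&(g[...,1]>90)).astype(np.uint8)
        k=np.zeros_like(m);k[roi[1]:roi[3],roi[0]:roi[2]]=1;m*=k
        q=max(cv2.findContours(m,0,cv2.CHAIN_APPROX_NONE)[0],key=cv2.contourArea)
        P=onplane(c,q[:,0],zt)[:,:2]; (cx,cy),wh,an=cv2.minAreaRect((P*1000).astype(np.float32));print(n,'cover rect',round(cx,1),round(cy,1),np.round(wh,1),round(an,2))
        cs,h=cv2.findContours(m,cv2.RETR_CCOMP,cv2.CHAIN_APPROX_NONE)
        for j,z in enumerate(cs):
            if h[0][j][3]>=0 and len(z)>=4 and cv2.contourArea(z)<60:
                w=z[:,0].mean(0);print(n,'hole',w.round(1),cv2.contourArea(z),onplane(c,w,zt).round(4))
main()
E
python3 m.py
```

```text
hole [431.3  24.4] [27.  30.7]
hole [201.   24.4] [29.  33.2]
wrist holes [[0.4024, -0.2693, 0.1568], [0.4113, -0.1878, 0.1568]] sep 0.08203113788832102
cover [ 0.51619273 -0.24047246] -6.217813209493564 eef [ 0.51465984 -0.23966413  0.16647216]
top cover rect 514.3 -236.6 [104.8 242.2] 83.72
top hole [403.6 317.6] 26.0 [[ 0.4103 -0.183   0.1568]]
top hole [448.8 226.7] 17.5 [[ 0.6186 -0.2898  0.1568]]
top hole [413.2 222.3] 16.5 [[ 0.6281 -0.2073  0.1568]]
scene cover rect 521.6 -238.9 [106.  241.9] 83.38
scene hole [218.5 232. ] 18.0 [[ 0.6347 -0.2091  0.1568]]
scene hole [185.2 227.8] 9.5 [[ 0.6249 -0.2922  0.1568]]
scene hole [236.  160.4] 20.0 [[ 0.4167 -0.1847  0.1568]]
```

```bash
python3 -m jog '[[[0,0,0,0.016,0,0.05,1],[0,0,0,0.016,0,0.15,1],[0,0,0,0.016,0,0.3,1],[0,0,0,0.016,0,0.4,1],[0,0,0,0.016,0,0.46,1],[0,0,0,0.016,0,0.46,1],[0,0,0,0.016,0,0.46,1],[0,0,0,0.016,0,0.46,1]]]'
cat > m2.py <<'E'
from h import *
from scipy.optimize import least_squares
# posts: dark hole sub-pixel centroid in the start pictures; cover holes likewise
def dark(img,uv,r=3):
    g=cv2.resize(cv2.cvtColor(img,cv2.COLOR_RGB2GRAY),None,fx=8,fy=8,interpolation=cv2.INTER_CUBIC).astype(float)
    u,v=(np.array(uv)+.5)*8-.5
    for _ in range(4):
        yy,xx=np.mgrid[int(v-8*r):int(v+8*r)+1,int(u-8*r):int(u+8*r)+1];w=g[yy[0,0]:yy[-1,0]+1,xx[0,0]:xx[0,-1]+1]
        d=(xx-u)**2+(yy-v)**2<(8*r)**2
        W=np.clip(np.percentile(w[d],60)-w,0,None)*d;u,v=(W*xx).sum()/W.sum(),(W*yy).sum()/W.sum()
    return np.array([(u+.5)/8-.5,(v+.5)/8-.5])
post={'top':np.array([(97,513),(272,535),(145,59),(316,79)])[[1,0,3,2]]/5+[380,215]-.4,'scene':np.array([(295,68),(144,49),(211,416),(50,397)])[[1,0,3,2]]/5+[180,160]-.4}
obs={}
cal={};cams={}
for n in('top','scene'):
    c=get(n);cams[n]=c;im=cv2.imread(f'pics/{n}1.png')[:,:,::-1].copy()
    p=np.array([dark(im,q,1.6) for q in post[n]]);P=onplane(c,p,.095)[:,:2];o,a,r=fit(P,M4);print(n,'posts',p.round(2).tolist(),o.round(4),round(a,2),r)
    cal[n]=o,a
    cv2.imwrite(f'pics/{n}_now.png',c['pixels'][:,:,::-1])
    g=hsv(c);x0,y0,x1,y1=(365,205,465,345) if n=='top' else (150,110,280,290)
    m=((g[...,0]>90)&(g[...,0]<118)&(g[...,1]>90)).astype(np.uint8);k=np.zeros_like(m);k[y0:y1,x0:x1]=1;m*=k
    q=max(cv2.findContours(m,0,cv2.CHAIN_APPROX_NONE)[0],key=cv2.contourArea)[:,0]
    # edges: fit lines to the four sides
    P=onplane(c,q,.115)[:,:2];rect=cv2.minAreaRect((P*1000).astype(np.float32));print(n,'rect',np.round(rect[0],1),np.round(rect[1],1),round(rect[2],2),'rel to block',(np.array(rect[0])-o*1000).round(1))
    cs,h=cv2.findContours(m,cv2.RETR_CCOMP,cv2.CHAIN_APPROX_NONE)
    for j,z in enumerate(cs):
        if h[0][j][3]>=0 and 5<cv2.contourArea(z)<60:
            w=z[:,0].mean(0);X=onplane(c,w,.1125)[0,:2];th=np.radians(a);R=np.array([[np.cos(th),-np.sin(th)],[np.sin(th),np.cos(th)]])
            B=R.T@(X-o)*1000;print(n,'hole',w.round(1),'block frame',B.round(1),'minus post',(B-np.sign(B)*[110,42]).round(1))
E
python3 m2.py; sed -i 's/print(.cover.,o/print("cover",o/' m.py; python3 m.py | head -4
```

```text
t: 21.77
eef_pos: [0.5134, -0.2409, 0.1301]
tool_rot: [[-0.994, 0.111, 0.001], [0.111, 0.994, -0.001], [-0.001, -0.0, -1.0]]
ft_force: [-0.3, -0.7, -4.8]
grip_width: 0.0124
grasp_force: 88.4
top posts [[434.01, 321.56], [399.21, 317.28], [442.75, 230.56], [408.46, 226.49]] [ 0.5129 -0.2366] -6.43 [[0.1, -0.1], [-0.4, 0.2], [0.1, -0.0], [0.2, -0.1]]
top rect [ 513.5 -239. ] [105.1 243.2] 83.69 rel to block [ 0.6 -2.4]
top hole [401.5 317.5] block frame [-109.1   39.2] minus post [ 0.9 -2.8]
top hole [445.3 229.3] block frame [111.  -43.9] minus post [ 1.  -1.9]
top hole [410.5 224.6] block frame [112.1  40.4] minus post [ 2.1 -1.6]
scene posts [[208.39, 169.33], [238.56, 172.97], [189.55, 238.97], [221.79, 242.93]] [ 0.5173 -0.2384] -6.45 [[0.2, 0.0], [-0.4, 0.1], [0.1, -0.1], [0.2, -0.1]]
scene rect [ 515.2 -240.8] [106.4 245.5] 83.24 rel to block [-2.1 -2.4]
scene hole [220.3 238.7] block frame [107.6  40. ] minus post [-2.4 -2. ]
scene hole [187.2 234.7] block frame [107.7 -45.5] minus post [-2.3 -3.5]
scene hole [237.2 168.3] block frame [-112.1   39.5] minus post [-2.1 -2.5]
hole [432.   23.9] [25.4 31.8]
hole [200.7  24.2] [28.4 33.1]
wrist holes [[0.4012, -0.2705, 0.1207], [0.4101, -0.1887, 0.1207]] sep 0.08224209125440197
cover [ 0.51498413 -0.24157685] -6.237840874369573 eef [ 0.51351855 -0.24095222  0.13039953]
```

```bash
python3 -m jog '[[[0,0,0.001,0.016,0.015,0.02,1],[0,0,0.001,0.016,0.015,0.04,1],[0,0,0.001,0.016,0.015,0.06,1],[0,0,0.001,0.016,0.015,0.06,1],[0,0,0.001,0.016,0.015,0.06,1],[0,0,0.001,0.016,0.015,0.06,1],[0,0,0.001,0.016,0.015,0.06,1],[0,0,0.001,0.016,0.015,0.06,1]]]'
python3 m2.py | grep -v posts; python3 m.py | head -4
```

```text
t: 22.68
eef_pos: [0.5119, -0.2393, 0.125]
tool_rot: [[-0.994, 0.114, 0.0], [0.114, 0.994, -0.0], [-0.0, -0.0, -1.0]]
ft_force: [0.1, -0.3, -3.6]
grip_width: 0.0123
grasp_force: 88.4
top rect [ 511.8 -236.5] [105.3 242.2] 83.63 rel to block [-1.   0.1]
top hole [400.1 318.1] block frame [-110.8   42.3] minus post [-0.8  0.3]
top hole [444.6 229.6] block frame [110.1 -42.2] minus post [ 0.1 -0.2]
top hole [409.8 225.7] block frame [109.4  41.7] minus post [-0.6 -0.3]
scene rect [ 517.8 -238.8] [105.7 243.3] 83.47 rel to block [ 0.5 -0.4]
scene hole [221.1 239.4] block frame [109.2  42.3] minus post [-0.8  0.3]
scene hole [188.2 235.3] block frame [109.3 -42.5] minus post [-0.7 -0.5]
scene hole [238. 169.] block frame [-110.2   42. ] minus post [-0.2  0. ]
hole [431.7  23.9] [26.  31.8]
hole [200.7  24. ] [28.4 32.7]
wrist holes [[0.3994, -0.2685, 0.1153], [0.4087, -0.1868, 0.1153]] sep 0.08222687037267874
cover [ 0.51331187 -0.24005726] -6.476513802379659 eef [ 0.51192584 -0.23930207  0.12496169]
```

```bash
python3 -m jog '[[[0,0,0,-0.005,0,0,1],[0,0,0,-0.005,0,0,1],[0,0,0,-0.005,0,0,1],[0,0,0,-0.005,0,0,1],[0,0,0,-0.005,0,0,1],[0,0,0,-0.005,0,0,1]]]'
python3 m2.py | grep -v posts; python3 - <<'E'
from h import *
# pick-up check of bystanders: top-view change away from arm/cover/jars
a=cv2.imread('pics/top1.png').astype(int);b=cv2.imread('pics/top_now.png').astype(int)
d=np.abs(a-b).sum(2)
for n,(x,y,r) in dict(blue=(322,302,9),driver=(306,165,20),dish=(391,166,15),flask=(525,232,20),beaker=(126,242,18)).items(): print(n,(d[y-r:y+r,x-r:x+r]>90).mean().round(3))
print(arm.finish_job())
E
```

```text
t: 23.43
eef_pos: [0.5123, -0.2393, 0.1249]
tool_rot: [[-0.994, 0.114, -0.0], [0.114, 0.994, 0.0], [0.0, 0.0, -1.0]]
ft_force: [-0.5, 0.1, -3.9]
grip_width: 0.0123
grasp_force: 88.4
top rect [ 512.1 -236.4] [105.1 242.2] 83.63 rel to block [-0.7  0.2]
top hole [400.3 318.1] block frame [-110.9   41.9] minus post [-0.9 -0.1]
top hole [444.6 229.6] block frame [110.1 -42.2] minus post [ 0.1 -0.2]
top hole [409.8 225.7] block frame [109.4  41.7] minus post [-0.6 -0.3]
scene rect [ 517.8 -238.7] [105.6 243.3] 83.47 rel to block [ 0.5 -0.3]
scene hole [220.8 239.3] block frame [109.2  41.5] minus post [-0.8 -0.5]
scene hole [188.  235.5] block frame [109.8 -42.9] minus post [-0.2 -0.9]
scene hole [238. 169.] block frame [-110.2   42. ] minus post [-0.2  0. ]
blue 0.0
driver 0.0
dish 0.0
flask 0.0
beaker 0.0
the job is handed in; nothing more can be done
None
```

The job is handed in: both brown jars stand upright on the orange pads, and the arm is holding the cover level about 15 mm above the posts, its holes lined up with the threaded holes to within about 1 mm by the camera measurements; the other things were not moved.

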